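# Pack and scan a biscuit order

### The arm

A 6-joint arm with a two-finger parallel gripper is mounted at the origin on the work surface. World frame = base frame: x ahead of the robot, y to its left, z up, the work surface at z = 0. Lengths are in m, angles in rad, forces in N, time in s.
With the tool pointing down it reaches from about 0.425 to 0.95 m from the base axis. Payload 3.5 kg.
Tool frame: the origin (TCP) lies at the very end of the fingers, on their centre line; the grasp point (between the pads) lies grip_point_offset behind it (grip_point_offset is the distance from the TCP to the grasp point, in m); z points along the fingers, y is the line along which they close (so a half turn about z gives the same grasp; the last joint's range is limited). The gripper opens to 85 mm and grips with 20 to 120 N. Pads are 22 mm wide; open, the fingers measure 114 mm over their backs; the gripper's body (76 mm by 85 mm) begins 54 mm behind the grasp point. The pads swing forward as they close: fully open they stand 13 mm farther back than shut.
Start: joints at [1.051, 0.286, 1.577, -0, 1.279, -0.15], TCP at [0.244, 0.629, 0.231] pointing down, gripper open.
Joint ranges: [-2.77, 2.77], [-0.9, 2.22], [0.21, 2.48], [-1.53, 4.67], [0.24, 2.81], [-2.84, 2.84]. Speed limits (rad/s): [2.79, 2.79, 3.14, 3.14, 3.14, 3.14].

### API

Orientations are given as [roll, pitch, yaw] about the fixed x, y, z axes, in that order (R = Rz(yaw) Ry(pitch) Rx(roll)).
In Python, from workcell import goto, move_straight, set_joints, set_gripper, hold, solve_ik, sense, snapshot, MotionError, finish_job, grip_point_offset gives the robot as it stands. Calls block until the motion is done:
- goto(position, orientation): joint-space move of the TCP to a pose.
- move_straight(position, frame=None, rate=0.15, until_force=None): straight line of the TCP; frame=None keeps the orientation; rate is the mean speed in m/s. With until_force (N) it stops when the force on the tool has changed by that much, and returns True; else False.
- set_joints(angles): joint-space move.
- set_gripper(opening): finger opening in m; the grip force is fixed at half the most; returns when the fingers have stopped.
- hold(seconds).
- solve_ik(position, orientation): joint angles nearest the present ones, or None.
- sense(): the state.
- snapshot(name): name is "scene" or "top" or "wrist"; returns a dict with "img" (384x512x3 uint8, blue, green, red), "depth" (384x512 float32, m along the optical axis (not along the pixel's ray), 0 where there is no reading), "intrinsics" (3x3 intrinsics, pixels), "cam_to_world" (4x4, takes a point from camera to world coordinates); the wrist camera has in their place "tool_from_camera" (4x4, takes a point from camera to tool coordinates, whose origin is the TCP and whose axes are the flange's). Camera axes: x right, y down, z forward; pixel columns grow to the right and rows downward; lengths in m; the calibration is good to about 2 mm. The wrist camera is an equidistant fisheye: a pixel r from the principal point sees the ray r / f radians off the axis. A picture is of the moment at which its call begins: read the wrist's pose just before it.
A pose or a line that the arm cannot do raises MotionError and nothing moves.
- finish_job(): hands the job in; it is judged then, once.
The state is a dict: "time": time; "joint_positions": joint angles; "qd": joint speeds; "effort": joint torques, N m; "ee_pos": TCP position; "tool_rot": TCP orientation; "wrist_force": force on the tool from outside, world axes, zero at the start; "torque": the same for the moment, N m; "finger_gap": finger opening in m; "gripper_force": force on a finger pad.
Only numpy, scipy, OpenCV 4.12 (cv2) and the standard library are available. Lean on these libraries where they do the work, as an engineer would, in place of code of your own. Each camera call takes 0.05 s, during which the arm holds its last target. There are 200 camera calls.

### The job

Open the order with the hand scanner from the dock: hold it steady, aimed first at the order ticket's barcode and then at the batch card's, for about two seconds each. Only then pack every biscuit on the counter flat into a tray cavity of its own shape, and with all of them packed close the order by holding the scanner steady, just as long, on the tray's barcode. Finish with the scanner let go lying flat in its dock and all biscuits still packed; leave the jam jar, ramekin and shaker where they stand.

Things in the scene. Friction and masses are not known exactly. Their poses are not given: they have to be found in the camera images.
- tray: white moulded packing tray, fixed to the counter: a plate 250 x 200 x 14 mm (x from -100 to +150, y +-100), sunk with four cavities 9 mm deep, with a slanted label holder standing on its far (+x) edge up to 70 mm high (80 mm wide strip, x 95 to 150). Origin: on the counter, under the middle of the four cavities
- cavity_round_a (a point): centre of the floor of a round cavity, 68 mm across and 9 mm deep, in the tray (the floor is 5 mm above the counter); axes as the tray's
- cavity_round_b (a point): centre of the floor of a round cavity, 68 mm across and 9 mm deep, in the tray (the floor is 5 mm above the counter); axes as the tray's
- cavity_square_a (a point): centre of the floor of a square cavity, 58 x 58 mm and 9 mm deep, sides along the tray's x and y (the floor is 5 mm above the counter); axes as the tray's
- cavity_square_b (a point): centre of the floor of a square cavity, 58 x 58 mm and 9 mm deep, sides along the tray's x and y (the floor is 5 mm above the counter); axes as the tray's
- tray_label (a point): centre of the barcode label on the tray's slanted holder, 45 mm above the counter, label 70 x 46 mm; z axis: straight out of the label's face, which leans back 45 degrees and looks up and to the tray's -x; y axis level along the label, same as the tray's y
- ticket_stand: steel counter stand on the right, near the scanner's dock, fixed, foot 70 x 90 x 8 mm, one middle post, with the order ticket on a slanted plate, 80 mm high in all. Origin: centre of the foot, on the counter
- batch_stand: steel counter stand on the left, beyond the biscuits' mat, fixed, foot 70 x 90 x 8 mm, two posts, with the biscuits' batch card on a slanted plate, 68 mm high in all. Origin: centre of the foot, on the counter
- ticket_label (a point): centre of the order ticket's barcode label, 56 mm above the counter and straight above the stand's origin, label 70 x 46 mm; z axis: straight out of the label's face, which leans back 45 degrees and looks up and to the stand's -x; y axis level along the label
- batch_label (a point): centre of the batch card's barcode label, 44 mm above the counter and straight above the stand's origin, label 70 x 46 mm; z axis: straight out of the label's face, which leans back 45 degrees and looks up and to the stand's -x; y axis level along the label
- scanner: hand barcode scanner lying along its x axis, 0.2 kg: handle 125 x 34 x 34 mm (x from -86 to +39, between 2 and 36 mm above the underside), wider head 44 x 50 x 38 mm at the +x end (x from 39 to 83). Origin: underside, at the balance point; z up
- scanner_grip (a point): the place to grip the scanner's handle across its 34 mm width: above the origin, 19 mm over the underside
- scanner_window (a point): the reading window at the lower front edge of the scanner's head, 78 mm ahead of the scanner's origin and 7 mm above its underside; z axis: the direction in which it reads, forward and 45 degrees down when the scanner is level. It reads a label in the middle of its view, 50 to 130 mm (best about 90) in front of the window, seen about square on (within some 15 degrees)
- dock: shallow black tray in which the scanner lies, fixed, 200 (x) x 76 (y) mm outside, rim 10 mm above the counter, walls and floor 4 mm. Origin: centre of its underside
- dock_in (a point): centre of the dock's inner floor, 4 mm above the counter; axes as the dock's
- round_1: thick round biscuit, 64 mm across, 28 mm high, about 70 g; may be absent. Origin: centre of its underside, z up
- round_2: thick round biscuit, 64 mm across, 28 mm high, about 70 g; may be absent. Origin: centre of its underside, z up
- square_1: thick square biscuit, 54 x 54 mm, 28 mm high, about 70 g, sides along its x and y; may be absent. Origin: centre of its underside, z up
- square_2: thick square biscuit, 54 x 54 mm, 28 mm high, about 70 g, sides along its x and y; may be absent. Origin: centre of its underside, z up
- jam_jar: jam jar, 60 mm across, 70 mm high, bystander. Origin: centre of its underside
- ramekin: small empty white ramekin bowl, 70 mm across, 45 mm high, bystander. Origin: centre of its underside
- shaker: steel sugar shaker, 48 mm across, 100 mm high, bystander. Origin: centre of its underside
Mind the look-alikes: they are no part of the job. What is meant by the scanner is not orange, and is the larger of those in its own colour.

How it is judged:
On the way, in this order (a step that is already met when the one before it is completed fails the run):
1. the scanner, held, is aimed steadily at the order ticket's label for 1 s (label centre within 12 mm of the middle of its view, 50 to 130 mm away, within 0.3 rad of square on) (x of ticket_label in the frame of scanner_window between -0.012 and 0.012 m and y of ticket_label in the frame of scanner_window between -0.012 and 0.012 m and z of ticket_label in the frame of scanner_window between 0.05 and 0.13 m and z of scanner_window in the frame of ticket_label above 0.03 m and angle between the z axis of scanner_window and the z axis of ticket_label, either way round below 0.3 rad and linear speed of scanner below 0.02 m/s and angular speed of scanner below 0.2 rad/s and contact force between the fingers and scanner above 1 N), for 1 s.
2. then in the same way at the batch card's label for 1 s (same tolerances) (x of batch_label in the frame of scanner_window between -0.012 and 0.012 m and y of batch_label in the frame of scanner_window between -0.012 and 0.012 m and z of batch_label in the frame of scanner_window between 0.05 and 0.13 m and z of scanner_window in the frame of batch_label above 0.03 m and angle between the z axis of scanner_window and the z axis of batch_label, either way round below 0.3 rad and linear speed of scanner below 0.02 m/s and angular speed of scanner below 0.2 rad/s and contact force between the fingers and scanner above 1 N), for 1 s.
3. every biscuit lies flat in a cavity of its own shape (((horizontal distance between round_1 and cavity_round_a below 0.006 m and z of round_1 in the frame of cavity_round_a between -0.003 and 0.003 m) or (horizontal distance between round_1 and cavity_round_b below 0.006 m and z of round_1 in the frame of cavity_round_b between -0.003 and 0.003 m)) and angle between each of round_1, round_2, square_1, square_2's own z axis and vertical below 0.09 rad and ((horizontal distance between round_2 and cavity_round_a below 0.006 m and z of round_2 in the frame of cavity_round_a between -0.003 and 0.003 m) or (horizontal distance between round_2 and cavity_round_b below 0.006 m and z of round_2 in the frame of cavity_round_b between -0.003 and 0.003 m)) and ((horizontal distance between square_1 and cavity_square_a below 0.006 m and z of square_1 in the frame of cavity_square_a between -0.003 and 0.003 m) or (horizontal distance between square_1 and cavity_square_b below 0.006 m and z of square_1 in the frame of cavity_square_b between -0.003 and 0.003 m)) and ((horizontal distance between square_2 and cavity_square_a below 0.006 m and z of square_2 in the frame of cavity_square_a between -0.003 and 0.003 m) or (horizontal distance between square_2 and cavity_square_b below 0.006 m and z of square_2 in the frame of cavity_square_b between -0.003 and 0.003 m))), for 0.3 s.
4. with every biscuit packed, the scanner, held, is aimed steadily at the tray's label for 1 s (same tolerances) (all of step 3 and x of tray_label in the frame of scanner_window between -0.012 and 0.012 m and y of tray_label in the frame of scanner_window between -0.012 and 0.012 m and z of tray_label in the frame of scanner_window between 0.05 and 0.13 m and z of scanner_window in the frame of tray_label above 0.03 m and angle between the z axis of scanner_window and the z axis of tray_label, either way round below 0.3 rad and linear speed of scanner below 0.02 m/s and angular speed of scanner below 0.2 rad/s and contact force between the fingers and scanner above 1 N), for 1 s.
At the end, for the whole second after the job is handed in: each biscuit lies flat in a cavity of its shape (centre within 6 mm, underside within 3 mm of its floor, tilt < 0.09 rad); the scanner lies flat, still and released in its dock (within 16 mm along, 14 mm across, 0.2 rad of the dock's length, either way round) (all of step 3 and x of scanner in the frame of dock_in between -0.016 and 0.016 m and y of scanner in the frame of dock_in between -0.014 and 0.014 m and z of scanner in the frame of dock_in between -0.003 and 0.003 m and angle between scanner's own z axis and vertical below 0.09 rad and angle between the x axis of scanner and the x axis of dock, either way round below 0.2 rad and linear speed of scanner below 0.02 m/s); the robot touches nothing.
It fails at once if the jam jar is moved more than 30 mm (distance of jam_jar from where it was at the start of the episode above 0.03 m).
It fails at once if the ramekin is moved more than 30 mm (distance of ramekin from where it was at the start of the episode above 0.03 m).
It fails at once if the shaker is moved more than 30 mm (distance of shaker from where it was at the start of the episode above 0.03 m).
Of round_1, round_2, square_1, square_2 only 2 to 4 are there at a start; the rules pass over those that are not, and their reading is None.
At some moment in a run one of round_1, round_2, square_1, square_2 may be knocked a few centimetres aside while the robot is not near it.
It also fails if it takes over 210 s, if anything falls off the work surface, if the arm or the gripper's body presses on something with over 40 N, if the wrist force passes 120 N, or if a joint passes its speed limit or range.

## Working session

There is one attempt and no reset: what is moved stays moved. The work goes in short steps, each a Python script; the robot and the scene stay as the last script left them, time stands still between calls to the robot, and variables do not carry over. Pictures are saved under pics/ and viewed, at most 14 in all, crops included, and the job is handed in when it is done.

```bash
ls; mkdir -p pics; python3 - <<'E'
from workcell import *
import cv2,numpy as np
for n in("scene","top"):
    s=snapshot(n); cv2.imwrite(f"pics/{n}0.png",cv2.resize(s["img"],(800,600),interpolation=cv2.INTER_CUBIC)); np.savez(f"pics/{n}0.npz",**s)
    print(n,s["intrinsics"],s["cam_to_world"].round(3))
print(sense(),grip_point_offset)
E
```

```text
pics
scene [[434.21066211   0.         250.57006733]
 [  0.         434.21066211 193.87987814]
 [  0.           0.           1.        ]] [[-0.511  0.712 -0.481  1.061]
 [ 0.859  0.43  -0.277  0.28 ]
 [ 0.009 -0.555 -0.832  1.093]
 [ 0.     0.     0.     1.   ]]
top [[396.15345899   0.         254.64938453]
 [  0.         396.15345899 195.43054917]
 [  0.           0.           1.        ]] [[-0.026 -0.993  0.117  0.333]
 [-1.     0.024 -0.01  -0.071]
 [ 0.007 -0.117 -0.993  1.275]
 [ 0.     0.     0.     1.   ]]
{'time': 0.1, 'joint_positions': array([ 1.05101168e+00,  2.87149235e-01,  1.57802532e+00,  4.62869975e-06,
        1.27864432e+00, -1.49971944e-01]), 'qd': array([-0.00048753, -0.00168928, -0.00244174,  0.00073715, -0.00034314,
       -0.00117895]), 'effort': array([ 6.44873398e-04, -4.07299626e+01, -2.93697667e+01, -1.80658799e-04,
        3.45050408e-03,  6.23988370e-06]), 'ee_pos': array([0.24362372, 0.62885596, 0.23004027]), 'tool_rot': array([-3.13939208e+00, -3.36999901e-04,  2.77177824e+00]), 'wrist_force': array([-0.71984874,  0.13435157, -0.03019987]), 'torque': array([ 0.02262926, -0.00307427,  0.00658174]), 'gripper_force': 0.0, 'finger_gap': 0.08545790997118237} 0.0187
```

View pics/scene0.png

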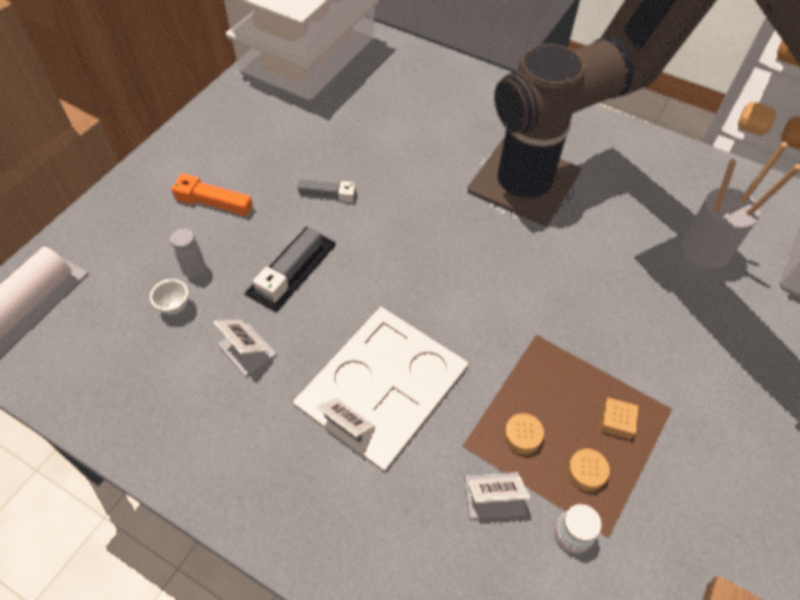

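View pics/top0.png

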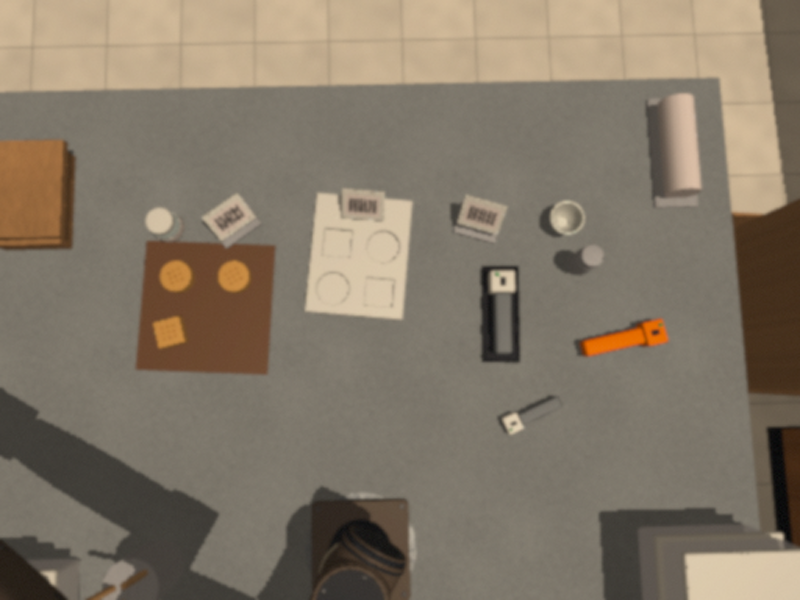

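The top picture shows the following (800x600 px):
- **Biscuits:** rounds at (176,276) and (234,276), square at (169,332).
- **Tray:** centre (360,260).
- **Stands:** ticket (483,217), batch (231,218).
- **Bystanders:** jar (160,222), ramekin (567,218), shaker (592,256).

Scanner candidates are the grey one in the dock (502,312), the small grey one (528,413) and the orange one (625,338). I choose the large grey one in the dock and will check it in a close crop.

```bash
cat > h.py <<'E'
from workcell import *
import cv2,numpy as np
from scipy.spatial.transform import Rotation as R
def snap(n):
    st=sense(); s=dict(snapshot(n))
    if n=="wrist":
        T=np.eye(4); T[:3,:3]=R.from_euler("xyz",st["tool_rot"]).as_matrix(); T[:3,3]=st["ee_pos"]
        s["cam_to_world"]=T@s["tool_from_camera"]
    s["fish"]=n=="wrist"; return s
def rays(s,uv):
    K=s["intrinsics"]; uv=np.atleast_2d(uv).astype(float)
    d=np.c_[(uv[:,0]-K[0,2])/K[0,0],(uv[:,1]-K[1,2])/K[1,1]]
    if s["fish"]:
        t=np.linalg.norm(d,axis=1)+1e-12
        d=np.c_[d*(np.sin(t)/t)[:,None],np.cos(t)]
    else: d=np.c_[d,np.ones(len(d))]
    return d@s["cam_to_world"][:3,:3].T
def onplane(s,uv,z):
    d=rays(s,uv); c=s["cam_to_world"][:3,3]
    return c+d*((z-c[2])/d[:,2])[:,None]
def rectify(s,c,half,z,mm=1.0):
    """orthophoto at plane z: up=+x, left=+y, mm per px; centre c"""
    n=int(2*half*1000/mm); k=np.arange(n)*mm/1000
    X,Y=np.meshgrid(c[0]+half-k,c[1]+half-k,indexing="ij")
    P=np.stack([X,Y,np.full_like(X,z)],-1).reshape(-1,3)
    T=s["cam_to_world"]; q=(P-T[:3,3])@T[:3,:3]
    r=np.hypot(q[:,0],q[:,1])+1e-12
    sc=np.arctan2(r,q[:,2])/r if s["fish"] else 1/q[:,2]
    K=s["intrinsics"]; m=np.c_[K[0,0]*q[:,0]*sc+K[0,2],K[1,1]*q[:,1]*sc+K[1,2]].astype(np.float32).reshape(n,n,2)
    return cv2.remap(s["img"],m,None,cv2.INTER_CUBIC)
def load(f,fish=False):
    s=dict(np.load(f)); s["fish"]=fish; return s
E
python3 - <<'E'
from h import *
s=load("pics/top0.npz")
P=lambda u,v,z:onplane(s,[u/1.5625,v/1.5625],z)[0].round(3)
for n,u,v,z in[("scanner",502,312,.03),("r1",176,276,.028),("r2",234,276,.028),("sq",169,332,.028),("tray",358,262,.014),("tick",483,217,.056),("batch",231,218,.044),("jar",160,222,.07),("ram",567,218,.045),("shk",592,256,.1)]: print(n,P(u,v,z))
c=s["img"][150:290,290:440]; 
sc=load("pics/scene0.npz")["img"][100:210,90:235]
cv2.imwrite("pics/c1.png",np.hstack([cv2.resize(c,(400,373),interpolation=3),cv2.resize(sc,(400,373),interpolation=3)]))
E
```

```text
scanner [ 0.461 -0.294  0.03 ]
r1 [0.551 0.366 0.028]
r2 [0.548 0.248 0.028]
sq [0.437 0.378 0.028]
tray [ 0.573 -0.004  0.014]
tick [ 0.651 -0.26   0.056]
batch [0.665 0.251 0.044]
jar [0.653 0.384 0.07 ]
ram [ 0.648 -0.433  0.045]
shk [ 0.558 -0.461  0.1  ]
```

View pics/c1.png

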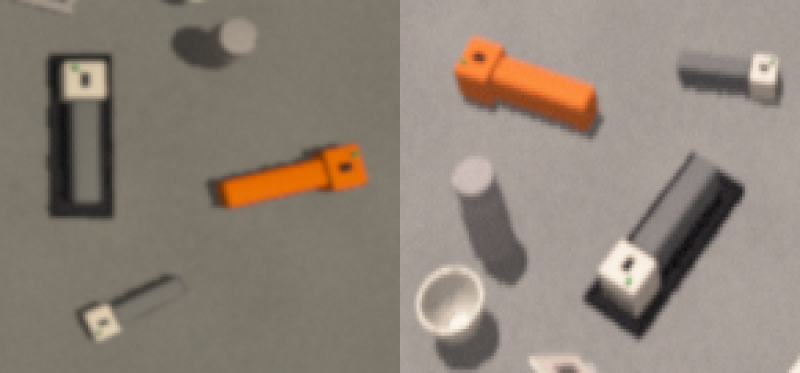

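The crop confirms the choice: the large grey scanner with a white head lies in the black dock, head towards +x. The small grey and the orange ones are decoys. Next I take wrist surveys.

```bash
python3 - <<'E'
from h import *
for n,p in[("mat",(.53,.28,.42)),("tray",(.56,0,.42)),("scan",(.52,-.28,.42))]:
    goto(list(p),[np.pi,0,0]); hold(.3); s=snap("wrist"); np.savez(f"pics/w_{n}.npz",**s)
    d=s["cam_to_world"]; print(n,d[:3,3].round(3),d[:3,2].round(2))
s=load("pics/w_mat.npz",1); print(s["intrinsics"],s["tool_from_camera"].round(3),sense()["time"])
ims=[rectify(load(f"pics/w_{n}.npz",1),c,h,z,mm) for n,c,h,z,mm in
 [("mat",(.56,.3),.2,.028,1),("tray",(.60,0),.2,.014,1)]]
cv2.imwrite("pics/r1.png",np.hstack(ims))
a=rectify(load("pics/w_scan.npz",1),(.5,-.28),.2,.01,1)
b=rectify(load("pics/w_mat.npz",1),(.66,.25),.06,.044,.3)
cv2.imwrite("pics/r2.png",np.hstack([a,b]))
E
```

```text
mat [0.609 0.279 0.563] [-0.31 -0.   -0.95]
tray [ 0.639 -0.     0.563] [-0.31 -0.   -0.95]
scan [ 0.599 -0.28   0.563] [-0.31 -0.   -0.95]
[[297.31863964   0.         260.67164759]
 [  0.         297.31863964 187.84343131]
 [  0.           0.           1.        ]] [[-0.    -0.951 -0.308  0.079]
 [ 1.    -0.     0.     0.001]
 [-0.    -0.308  0.951 -0.143]
 [ 0.     0.     0.     1.   ]] 5.1167
```

View pics/r1.png

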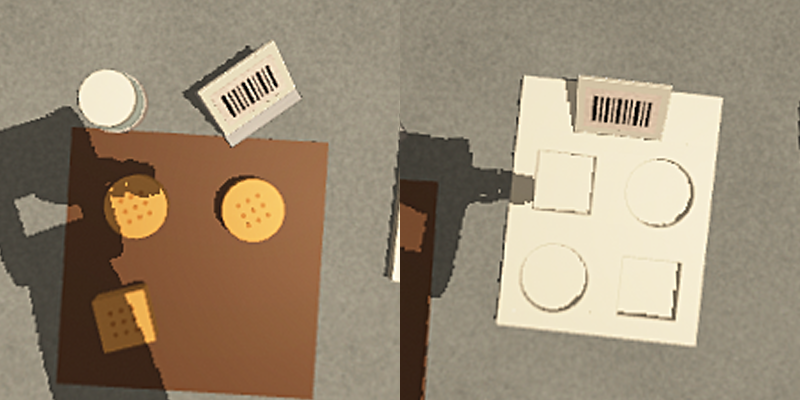

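View pics/r2.png

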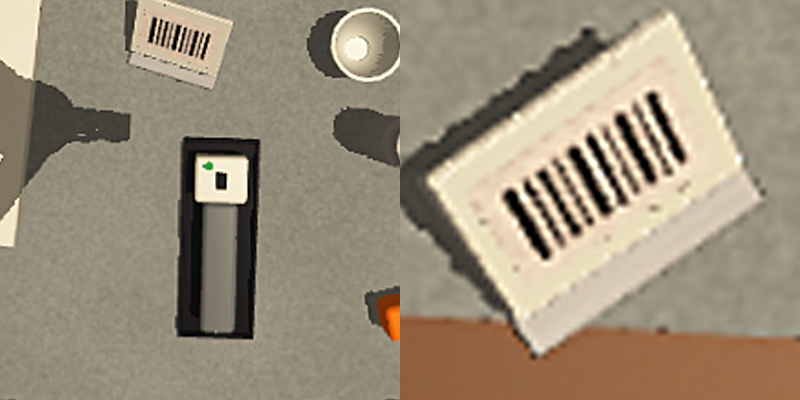

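The wrist orthophotos give these poses (m, rad):
- **Tray:** origin about (.565,-.0065), yaw about -.105; squares at TL/BR, rounds at TR/BL.
- **Dock:** centre (.463,-.2985), yaw -.03.
- **Scanner:** about (.465,-.299).
- **Batch label:** (.667,.251), yaw about .60.

Next is a zoom on the ticket and the square.

```bash
python3 - <<'E'
from h import *
a=rectify(load("pics/w_scan.npz",1),(.655,-.26),.06,.056,.3)
b=rectify(load("pics/w_mat.npz",1),(.44,.375),.06,.028,.3)
b=np.clip(b.astype(float)*1.6,0,255).astype(np.uint8)
cv2.imwrite("pics/r3.png",np.hstack([a,b]))
E
```

```text
(no output)
```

View pics/r3.png

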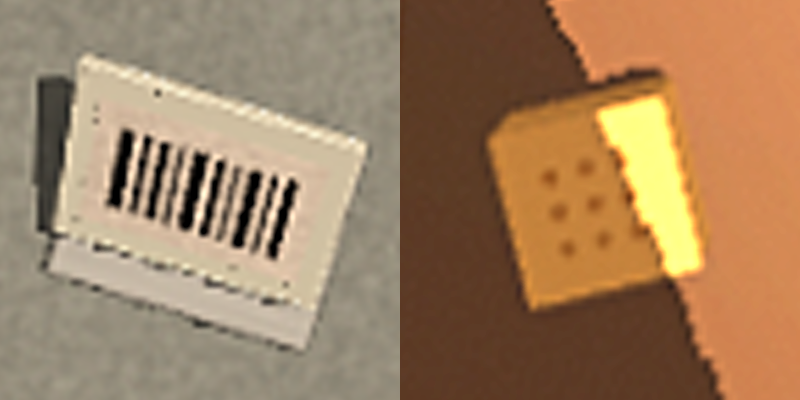

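Ticket label: centre px (202,194), i.e. (.657,-.261), yaw -.30. Square: (.4385,.376), yaw about .25. Now I pick the scanner and aim it at the ticket.

```bash
cat >> h.py <<'E'
def go(x,y,z,yaw,**k): move_straight([x,y,z],[np.pi,0,yaw],**k)
DZ=.009 # TCP above scanner underside
LAB=dict(ticket=(.6568,-.2606,.056,-.30),batch=(.6669,.2509,.044,.60),tray=(.5646+.1225*np.cos(.105),-.0064-.1225*np.sin(.105),.045,-.105))
def aim(n):
    x,y,z,w=LAB[n]; k=.0636+.078
    return [x-k*np.cos(w),y-k*np.sin(w),z+.0636-.007+DZ],[np.pi,0,w]
E
python3 - <<'E'
from h import *
goto([.465,-.299,.12],[np.pi,0,-.03]); hold(.2)
print(move_straight([.465,-.299,.013],rate=.08,until_force=8), sense()["ee_pos"])
set_gripper(0.0); s=sense(); print(s["finger_gap"],s["gripper_force"],s["wrist_force"])
move_straight([.465,-.299,.16],rate=.08)
s=sense(); print(s["finger_gap"],s["gripper_force"],s["wrist_force"],s["torque"])
goto(*aim("ticket")); hold(.4)
w=snap("wrist"); a=snap("scene"); np.savez("pics/w_hold.npz",**w)
cv2.imwrite("pics/h1.png",np.hstack([cv2.resize(w["img"],(400,300)),cv2.resize(a["img"][90:282,90:346],(400,300))]))
print(sense()["ee_pos"],sense()["time"])
E
```

```text
False [ 0.46540611 -0.29937524  0.01365155]
0.03311985193213169 61.400474309921265 [ 0.57912659 -0.18022735  1.36305932]
0.033092799792924926 60.88165998458862 [ 0.51471361 -0.10577915 -1.89996256] [ 0.02291844 -0.01282357 -0.03782137]
[ 0.52141471 -0.21918853  0.12181637] 11.5
```

View pics/h1.png

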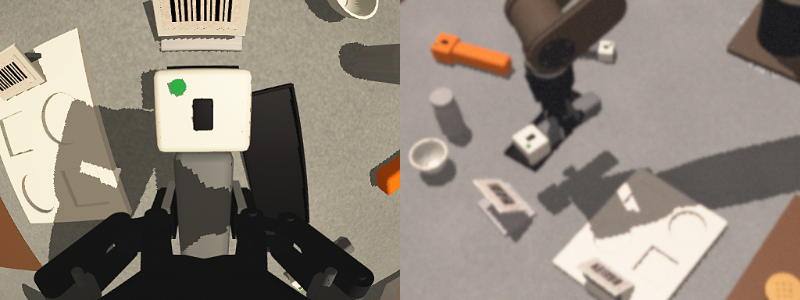

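The scanner is held level, and the ticket sits straight ahead of the head: head at (203,110), label at (200,15) in the left half. I now hold on the ticket, then scan the batch card.

```bash
python3 - <<'E'
from h import *
w=load("pics/w_hold.npz",1)
T=w["tool_from_camera"]; w["cam_to_world"]=T.copy()
for uv in[(199,91),(320,91),(199,192),(320,192)]: print(onplane(w,uv,-(.040-DZ)).round(4))  # tool z down
hold(2.2)
p,o=aim("ticket"); move_straight([p[0]-.03,p[1],.18])
p,o=aim("batch"); goto([p[0],p[1],.18],o); move_straight(p,o,rate=.1); hold(.4)
w=snap("wrist"); a=snap("top")
cv2.imwrite("pics/h2.png",np.hstack([cv2.resize(w["img"],(400,300)),cv2.resize(a["img"][90:282,60:316],(400,300))]))
hold(2.2); s=sense(); print(s["ee_pos"],s["time"],s["gripper_force"])
E
```

```text
[[ 0.0812 -0.0221 -0.031 ]]
[[ 0.0811  0.0234 -0.031 ]]
[[ 0.0412 -0.0239 -0.031 ]]
[[ 0.0411  0.025  -0.031 ]]
[0.55003169 0.17095087 0.10959537] 19.3083 60.815144777297974
```

View pics/h2.png

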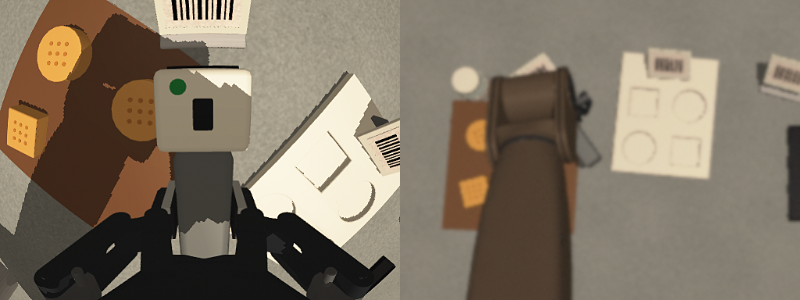

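The batch card is centred ahead of the head too. I now return the scanner to the dock and re-measure the mat and tray.

```bash
python3 - <<'E'
from h import *
p,o=aim("batch"); move_straight([p[0]-.03,p[1]-.02,.18])
goto([.4635,-.2985,.12],[np.pi,0,-.03]); hold(.2)
print(move_straight([.4635,-.2985,.0125],rate=.06,until_force=5),sense()["ee_pos"])
set_gripper(.085); hold(.2); move_straight([.4635,-.2985,.15])
goto([.52,-.1,.3],[np.pi,0,0]); hold(.2); t=snap("wrist"); d=snap("top")
goto([.52,.31,.3],[np.pi,0,0]); hold(.3); m=snap("wrist"); np.savez("pics/w_mat2.npz",**m); np.savez("pics/w_t2.npz",**t)
cv2.imwrite("pics/m2.png",np.hstack([np.clip(rectify(m,(.51,.31),.15,.028,.75)*1.3,0,255),rectify(d,(.463,-.2985),.13,.02,.65)]))
print(sense()["time"])
E
```

```text
True [ 0.46349553 -0.29853485  0.01340711]
28.5667[ WARN:0@13.582] global loadsave.cpp:1063 imwrite_ Unsupported depth image for selected encoder is fallbacked to CV_8U.
```

View pics/m2.png

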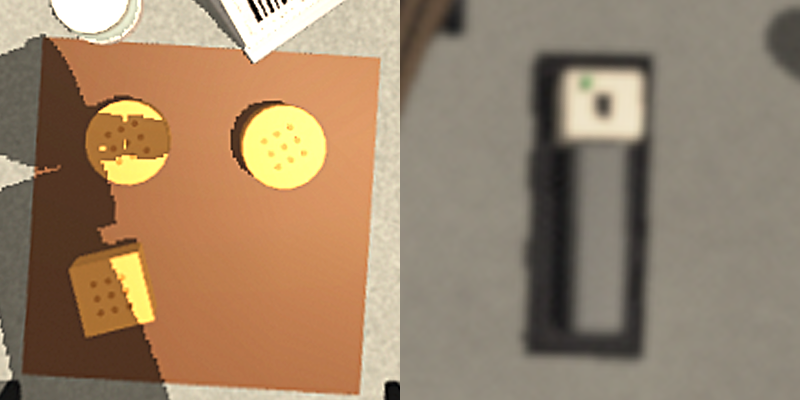

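The scanner is back in the dock and the biscuits have not moved: rounds at px (128,142) and (284,146), square at (112,295) with yaw about .235. I start packing with round_2.

```bash
cat >> h.py <<'E'
O=np.array([.5646,-.0064]); TY=-.105
def cav(a,b): return O+R.from_euler("z",TY).as_matrix()[:2,:2]@[a*.048,b*.048]
def pick(x,y,yaw,z=.005):
    goto([x,y,.10],[np.pi,0,yaw]); hold(.15)
    print("down",move_straight([x,y,z],rate=.07,until_force=8),sense()["ee_pos"][2])
    set_gripper(0.); s=sense(); print("gap",s["finger_gap"],s["gripper_force"])
    move_straight([x,y,.12],rate=.1); print("gap",sense()["finger_gap"],sense()["wrist_force"])
def place(c,z=.0095):
    x,y=c; goto([x,y,.12],[np.pi,0,TY]); move_straight([x,y,.035],rate=.12); hold(.2)
    for dx,dy in[(0,0),(.0015,0),(-.0015,0),(0,.0015),(0,-.0015),(.0015,.0015),(-.0015,-.0015),(.0015,-.0015),(-.0015,.0015)]:
        move_straight([x+dx,y+dy,.022],rate=.08)
        hit=move_straight([x+dx,y+dy,z],rate=.03,until_force=5); h=sense()["ee_pos"][2]; print("place",dx,dy,hit,h)
        if h<z+.004: break
    set_gripper(.085); hold(.2); move_straight([x,y,.12])
    print(sense()["time"])
E
python3 - <<'E'
from h import *
pick(.5505,.247,0)
place(cav(-1,1))
goto([.47,.03,.3],[np.pi,0,0]); hold(.3); s=snap("wrist"); np.savez("pics/w_p1.npz",**s)
cv2.imwrite("pics/p1.png",np.hstack([rectify(s,(.565,-.006),.12,.014,.6),rectify(s,(.565,-.006),.12,.033,.6)]))
E
```

```text
down False 0.005630580022911544
gap 0.06175897677073362 65.97885489463806
gap 0.062027441065520175 [-0.23856219 -0.55895223  0.03632251]
place 0 0 True 0.01109055468449939
36.75
```

View pics/p1.png

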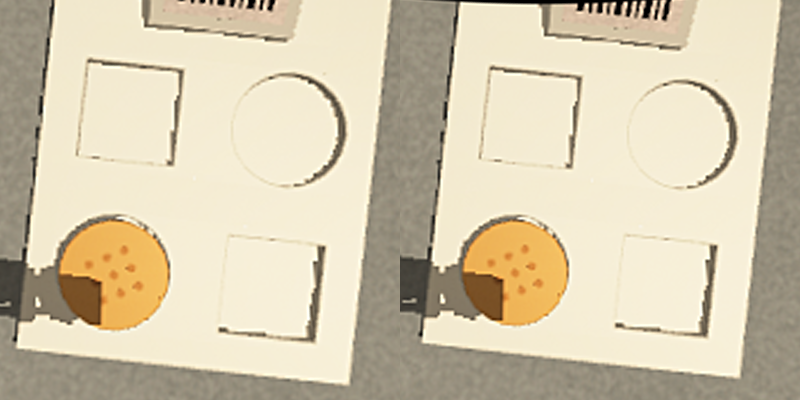

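Round_2 is seated in the lower-left cavity, at px (516,272) in the right half; the tray fit is confirmed. Before picking the next biscuit I check from the same pose whether anything moved.

```bash
cat >> h.py <<'E'
def moved():
    goto([.52,.31,.3],[np.pi,0,0]); hold(.3); m=snap("wrist"); r=load("pics/w_mat2.npz",1); out={}
    for n,c in dict(round_1=(.5535,.364),square=(.4388,.376)).items():
        a,b=[rectify(q,c,.045,.028).astype(float) for q in(m,r)]; out[n]=round(np.abs(a-b).mean(),1)
    return out,m
E
python3 - <<'E'
from h import *
o,m=moved(); print(o); np.savez("pics/w_mat3.npz",**m)
if o["round_1"]<15:
    pick(.5535,.364,0); place(cav(1,-1))
    o,m=moved(); print(o); np.savez("pics/w_mat3.npz",**m)
    if o["square"]<15:
        pick(.4388,.376,.235); place(cav(1,1))
goto([.47,.0,.3],[np.pi,0,0]); hold(.3); s=snap("wrist"); np.savez("pics/w_p2.npz",**s); t=snap("top")
cv2.imwrite("pics/p2.png",np.hstack([rectify(s,(.565,-.006),.12,.033,.6),rectify(t,(.56,.3),.24,.02,1.2)]))
E
```

```text
{'round_1': np.float64(2.1), 'square': np.float64(1.7)}
down False 0.0057049849963352675
gap 0.061267401606127786 65.9244453907013
gap 0.06220130597589833 [-0.14714707  0.08782309 -0.20535473]
place 0 0 True 0.011122987958654556
48.25
{'round_1': np.float64(22.9), 'square': np.float64(1.1)}
down False 0.005576539816496223
gap 0.05268845429933427 65.88384747505188
gap 0.05263525821371105 [ 0.26245206 -0.10854846  0.4774611 ]
place 0 0 True 0.010749034594573815
59.125
```

View pics/p2.png

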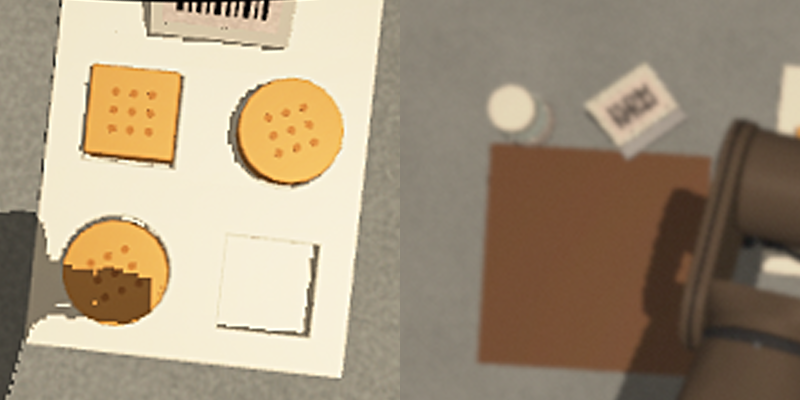

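All three biscuits are in place; tops at px (135,112), (290,132) and (116,271). The mat is empty. I check seating with depth.

```bash
python3 - <<'E'
from h import *
s=load("pics/w_p2.npz",1); D=s["depth"]; v,u=np.indices(D.shape); uv=np.c_[u.ravel(),v.ravel()]
T=s["cam_to_world"]; d=rays(s,uv); dc=d@T[:3,:3]; k=D.ravel()/dc[:,2]; P=T[:3,3]+d*k[:,None]; P=P[D.ravel()>0]
for n,c in dict(round_TR=cav(1,-1),sq_TL=cav(1,1),round_BL=cav(-1,1),empty=cav(-1,-1),plate=O).items():
    Q=P[np.hypot(*(P[:,:2]-c).T)<(.024 if n!="plate" else .012)]
    A=np.c_[Q[:,:2]-c,np.ones(len(Q))]; a=np.linalg.lstsq(A,Q[:,2],rcond=None)[0]; print(n,len(Q),a.round(4))
    if n[0] in"rs":
        Q=P[(np.hypot(*(P[:,:2]-c).T)<.042)&(P[:,2]>.027)]; print((Q[:,:2].min(0)+Q[:,:2].max(0))/2-c)
E
```

```text
round_TR 930 [ 0.0004 -0.0041  0.0337]
[-0.00067528 -0.00142081]
sq_TL 945 [-0.0074 -0.0072  0.0337]
[-0.00012542 -0.00174729]
round_BL 941 [-0.0033 -0.0008  0.0337]
[-0.00544845 -0.00087547]
empty 822 [-0.0009 -0.0028  0.0057]
plate 219 [-0.0004 -0.0166  0.0146]
```

All three are flat and seated: tops at 33.7 mm, about 28 mm over the 5.7 mm cavity floor reading. Now I close the order.

```bash
python3 - <<'E'
from h import *
goto([.4635,-.2985,.12],[np.pi,0,-.03]); hold(.2)
print(move_straight([.4635,-.2985,.013],rate=.08,until_force=8))
set_gripper(0.); print(sense()["finger_gap"])
move_straight([.4635,-.2985,.18],rate=.1)
p,o=aim("tray"); goto([p[0],p[1],.18],o); move_straight(p,o,rate=.08); hold(.4)
w=snap("wrist"); cv2.imwrite("pics/h3.png",w["img"]); hold(2.3); print(p,sense()["ee_pos"],sense()["time"])
E
```

```text
False
0.03313545228919293
[np.float64(0.5456051920515037), np.float64(-0.004398183075368345), 0.11059999999999999] [ 0.54562459 -0.00441883  0.11063435] 70.725
```

View pics/h3.png

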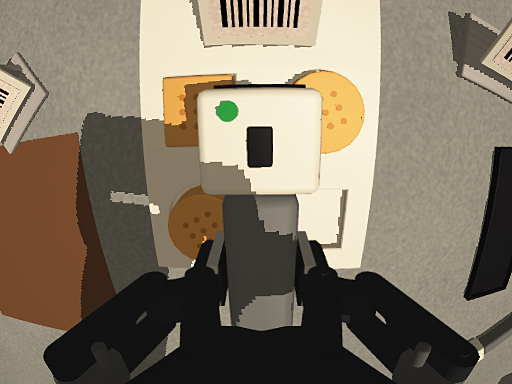

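The scanner is held with the head at (259,140) and the tray label straight ahead at (260,12). Next it goes back in the dock.

```bash
python3 - <<'E'
from h import *
p,o=aim("tray"); move_straight([p[0]-.02,p[1],.18])
goto([.4635,-.2985,.12],[np.pi,0,-.03]); hold(.2)
print(move_straight([.4635,-.2985,.0125],rate=.06,until_force=5),sense()["ee_pos"])
set_gripper(.085); hold(.3); move_straight([.4635,-.2985,.2])
goto([.5,-.17,.35],[np.pi,0,0]); hold(.4); s=snap("wrist")
cv2.imwrite("pics/f.png",np.hstack([rectify(s,(.463,-.2985),.12,.01,.6),rectify(s,(.565,-.006),.12,.033,.6)]))
E
```

```text
True [ 0.46350901 -0.29854066  0.01342124]
```

View pics/f.png

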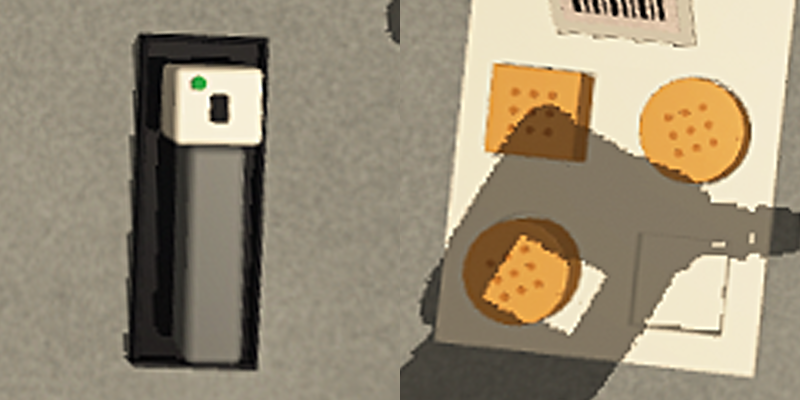

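The scanner lies centred in the dock (the offset to the right is height parallax), and all biscuits are still packed. I hand the job in.

```bash
python3 -c "
from workcell import *
print(finish_job())"
```

```text
the job is handed in; nothing more can be done
None
```

I handed the job in: ticket and batch card were scanned, then the two round biscuits and one square were packed flat (checked by depth), then the tray was scanned, and the scanner was let go in its dock; no verdict came back from the hand-in.

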